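# Close the hardware pots before sanding starts

### The job

The wooden lids of the four open screw pots are piled in one stack; take the stack apart and put each lid on the pot it belongs to (small round, large round, square, oblong), plug down in the opening, centred, square to the pot and lying flat. Press the oblong lid down until both sprung steel clips at the ends of its box have snapped over it, and leave the two little plaster figures where they stand.

Things in the scene. Friction and masses are not known exactly. Their poses are not given: they have to be found in the camera images.
- lid_small: Small round lid of pale wood, top of the stack (its plug on lid_round's top): plate 44 mm diameter, plug 20 mm diameter; a 16 mm plate over a smaller 6 mm deep locating plug, 22 mm high in all. Origin: centre of the plug's underside, z up; the plate's underside is at z = 6 mm and its top at z = 22 mm. About 25 g.
- lid_round: Large round lid of pale wood, second from the top (on lid_square): plate 60 mm diameter, plug 34 mm diameter; a 16 mm plate over a smaller 6 mm deep locating plug, 22 mm high in all. Origin: centre of the plug's underside, z up; the plate's underside is at z = 6 mm and its top at z = 22 mm. About 40 g.
- lid_square: Square lid of pale wood, third from the top (on lid_oblong): plate 62 x 62 mm, plug 36 x 36 mm; a 16 mm plate over a smaller 6 mm deep locating plug, 22 mm high in all. Origin: centre of the plug's underside, z up; the plate's underside is at z = 6 mm and its top at z = 22 mm; x and y along its sides. About 50 g.
- lid_oblong: Oblong pale wood lid, bottom of the stack: 118 (its x) x 66 mm (its y, grip across it), 22 high. Plug 84 x 36 x 6 mm below; plate 16 mm thick over the middle 80 mm, stepped to 8 mm lips at both ends (lip top z = 14). Origin: centre of plug's underside. 100 g. Set between the clips it rests on their slopes some 15 mm above home; 6-13 N down on its middle, kept up to home, snaps it in.
- pot_small: Narrow tall open round steel pot with screws in it, fixed to the bench: outer diameter 38 mm, opening 33 mm, 80 mm high. Origin: centre of its underside, on the bench; rim at z = 80 mm. lid_small belongs here: its origin home is 74 mm above the pot's.
- pot_round: Wide open round steel pot with screws in it, fixed: outer diameter 53 mm, opening 48 mm, 60 mm high. Origin: centre of its underside; rim at z = 60 mm. lid_round belongs here: its origin home is 54 mm above the pot's.
- pot_square: Open square steel pot with screws in it, fixed: outside 55 x 55 mm, opening 50 x 50 mm, 60 mm high. Origin: centre of its underside, x and y along its sides; rim at z = 60 mm. lid_square belongs here, sides parallel: its origin home is 54 mm above the pot's.
- clip_box: Fixed open oblong steel box of screws: 106 (its x) x 56 mm, opening 100 x 50, rim z = 55. Origin: centre of underside. At each end (x = +-62) a sprung dark steel clip, 26 wide, top z = 81, sloped inside down to a nose (underside z = 64) reaching in to x = +-55.5. For lid_oblong, long sides parallel, either way round; home its origin is at z = 49, middle top 71, lips under both noses.
- figure_a: Little turned plaster figure, 38 mm across the foot, 55 mm high, standing loose among the pots on the robot's right (-y). Origin: centre of its foot. Leave it alone.
- figure_b: The same figure on the robot's left (+y). Leave it alone.
Not all that is in view belongs to the job. Leave any red look-alike of the lid_small alone. Leave any turquoise look-alike of the lid_round alone.

How it is judged:
By the outcome, as a careful person would: the job done as asked, in the order asked, and still so for the second after the job is handed in, with the robot touching nothing.
It also fails if it takes over 128 s, if anything falls off the work surface, if the arm or the gripper's body presses on something with over 40 N, if the wrist force passes 120 N, or if a joint passes its speed limit or range.

### The arm

A 7-joint arm with a two-finger parallel gripper is mounted at the origin on the work surface. World frame = base frame: x ahead of the robot, y to its left, z up, the work surface at z = 0. Lengths are in m, angles in rad, forces in N, time in s.
With the tool pointing down it reaches from about 0.425 to 0.925 m from the base axis. Payload 6.8 kg.
Tool frame: the origin (TCP) lies at the very end of the fingers, on their centre line; the grasp point (between the pads) lies 19 mm behind it; z points along the fingers, y is the line along which they close (so a half turn about z gives the same grasp; the last joint's range is limited). The gripper opens to 85 mm and grips with 20 to 120 N. Pads are 22 mm wide; open, the fingers measure 114 mm over their backs; the gripper's body (76 mm by 85 mm) begins 54 mm behind the grasp point. The pads swing forward as they close: fully open they stand 13 mm farther back than shut.
Start: joints at [-1.305, 0.477, 0.022, 1.555, -0.011, 1.109, -0.083], TCP at [0.246, 0.628, 0.207] pointing down, gripper open.
Joint ranges: [-2.96, 2.96], [-0.34, 2.1], [-1.41, 1.46], [0.24, 2.44], [-1.37, 4.51], [0.17, 1.92], [-2.96, 2.96]. Speed limits (rad/s): [2.39, 2.39, 3.14, 3.14, 3.14, 3.14, 3.14].

### API

Orientations are given as a unit quaternion [w, x, y, z].
In Python, from station import bot gives the robot as it stands.
- The arm moves only by the tool jog_arm, never from a script. Its argument "motion" is a list of rows, each a list of 7 numbers: the turn, a rotation vector about the tool's x, y, z in rad, then the shift along the tool's x, y, z in mm, then the finger opening in mm, from 0 to 85.4. A call has 1 to 10 rows; each row is the pose to reach, as a shift and turn from the pose commanded when the call began, along the tool's axes at that moment; what a row does not reach only later rows make up. A row lasts 1/8 s, in which the tool goes at most 62.5 mm and 10.7 degrees, less where a joint would pass 70% of its speed; a pose out of reach is approached as far as the arm can. A call with a gripper value outside its range is refused whole. The fingers move at their own pace and stop on an object; "grip_force" is the grip in N (left out, the last holds). Time passes only in rows, so rows that repeat a pose let the fingers close. It gives the time, the measured TCP pose, the force, the opening and the grip force at its end, in the units of the state.
- bot.get_obs(): the state, without advancing time (a new reading comes with each control period).
- bot.read_camera(name): name is "scene" or "top" or "wrist"; returns a dict with "pixels" (420x560x3 uint8, red, green, blue), "camera_matrix" (3x3 intrinsics, pixels), "T" (4x4, takes a point from camera to world coordinates); the wrist camera has in their place "tool_from_camera" (4x4, takes a point from camera to tool coordinates, whose origin is the TCP and whose axes are the flange's). Camera axes: x right, y down, z forward; pixel columns grow to the right and rows downward; lengths in m; the calibration is good to about 2 mm. A picture is of the moment at which its call begins: read the wrist's pose just before it. There is no depth.
- bot.hand_in(): hands the job in; it is judged then, once.
Trained networks look in a picture, given as the dict that the camera call returned (one of the last four; its "shot" number tells which), for a name from the list of things; names that differ only in an ending like _2 or _b are one class to them, and where a whole thing is asked for, a point or a joint stands for the part that bears it (a point fixed in the world has none). Each returns a list of dicts, best first, with "score" (0 to 1); they miss things now and then, are a little off and sometimes report something else, mostly with a low value. They report only what shows in the picture. A call takes as long as a camera call. They do not tell look-alikes from the thing itself.
- bot.spot_in(thing, picture): "xy" ([column, row] in pixels, amid what is visible of it).
- bot.tip_of(thing, picture): "xy" ([column, row] in pixels: a listed point, or the origin of a listed thing).
The state is a dict: "t": time; "q": joint angles; "joint_vel": joint speeds; "joint_torque": joint torques, N m; "eef_pos": TCP position; "tool_rot": TCP orientation; "contact_force": force on the tool from outside, world axes, zero at the start; "torque": the same for the moment, N m; "gripper_width": opening from 0.0 (shut) to 1.0 (fully open); "grasp_force": force on a finger pad.
Only numpy, scipy, OpenCV 4.12 (cv2) and the standard library are available. Lean on these libraries where they do the work, as an engineer would, in place of code of your own. Each camera call takes 0.05 s, during which the arm holds its last target. There are 200 camera calls.

## Working session

There is one attempt and no reset: what is moved stays moved. The work goes in short steps, Python scripts to look and compute and a tool call to move; the robot and the scene stay as the last step left them, time stands still between calls to the robot, and variables do not carry over. Pictures are saved under pics/ and viewed, at most 14 in all, crops included, and the job is handed in when it is done.

Besides the shell and the picture viewer there is one more tool, called after "Request:" as name(argument=value, ...), one argument or row to a line, values as JSON. jog_arm: Moves the arm, as the interface text tells. Its arguments: {"type":"object","properties":{"motion":{"type":"array"},"grip_force":{"type":"number"}},"required":["motion"]}

```bash
mkdir -p pics; ls; python3 - <<'E'
from station import bot
import cv2
o=bot.get_obs(); print({k:o[k] for k in('t','eef_pos','tool_rot','contact_force','gripper_width')})
for c in('scene','top'):
    p=bot.read_camera(c); cv2.imwrite(f'pics/{c}0.png',p['pixels'][:,:,::-1])
    print(c,p['camera_matrix'],p['T'])
    for n in 'lid_small lid_round lid_square lid_oblong pot_small pot_round pot_square clip_box figure_a'.split():
        print(n,[(([round(float(v)) for v in d['xy']]),round(d['score'],2)) for d in bot.tip_of(n,p)][:4])
E
```

```text
pics
{'t': 0.0, 'eef_pos': array([0.24623201, 0.62776887, 0.20591117]), 'tool_rot': array([-1.03546110e-04,  1.85786310e-01,  9.82589726e-01, -9.31118793e-04]), 'contact_force': array([-0.49747932,  0.17760595,  0.81460423]), 'gripper_width': 1.0004865807378072}
scene [[431.23305087   0.         278.93046334]
 [  0.         431.23305087 214.1591659 ]
 [  0.           0.           1.        ]] [[-0.69115428  0.50341656 -0.51853402  0.96153862]
 [ 0.72261939  0.4925662  -0.48497397  0.39652235]
 [ 0.0112684  -0.70989458 -0.7042178   0.63512368]
 [ 0.          0.          0.          1.        ]]
lid_small [([204, 236], 0.73), ([165, 188], 0.69), ([193, 170], 0.53)]
lid_round [([169, 200], 0.72), ([173, 272], 0.7), ([422, 288], 0.21)]
lid_square [([165, 207], 0.96)]
lid_oblong [([170, 211], 0.81), ([328, 275], 0.57)]
pot_small [([229, 160], 0.94)]
pot_round [([299, 232], 0.88)]
pot_square [([423, 286], 0.58)]
clip_box [([344, 334], 0.68)]
figure_a [([232, 212], 0.86), ([328, 276], 0.72)]
top [[465.54485395   0.         280.84675894]
 [  0.         465.54485395 212.23699179]
 [  0.           0.           1.        ]] [[-0.01659555 -0.99662154  0.08043686  0.46622843]
 [-0.99976408  0.01541263 -0.01530489  0.00148877]
 [ 0.01401344 -0.08067187 -0.9966422   1.03131069]
 [ 0.          0.          0.          1.        ]]
lid_small [([323, 172], 0.81), ([372, 159], 0.68), ([403, 221], 0.63)]
lid_round [([314, 127], 0.96), ([369, 162], 0.63)]
lid_square [([367, 169], 0.68)]
lid_oblong [([365, 169], 0.6)]
pot_small [([393, 263], 0.72)]
pot_round [([269, 239], 0.75)]
pot_square [([152, 266], 0.87), ([364, 168], 0.74)]
clip_box [([169, 185], 0.65)]
figure_a [([216, 217], 0.47), ([371, 162], 0.24)]
```

View pics/scene0.png

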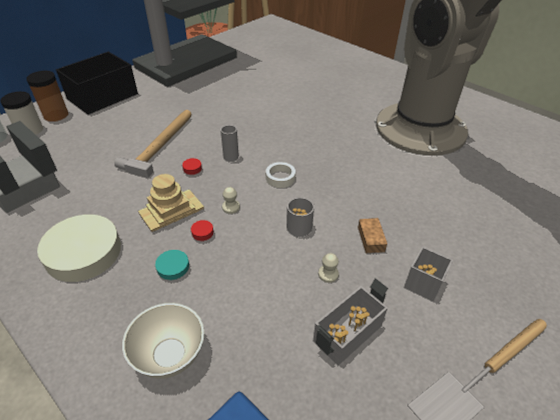

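View pics/top0.png

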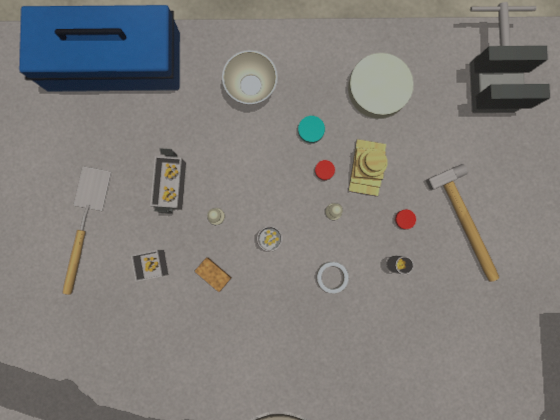

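```bash
cat > h.py <<'E'
import numpy as np, cv2
from station import bot
from scipy.spatial.transform import Rotation as R
def pose():
    o=bot.get_obs(); T=np.eye(4); q=o['tool_rot']; T[:3,:3]=R.from_quat([q[1],q[2],q[3],q[0]]).as_matrix(); T[:3,3]=o['eef_pos']; return T
def cam(n):
    T=pose(); p=bot.read_camera(n)
    if n=='wrist': p['T']=T@p['tool_from_camera']
    return p
def at_z(p,uv,z):
    d=p['T'][:3,:3]@np.linalg.solve(p['camera_matrix'],[uv[0],uv[1],1.]); o=p['T'][:3,3]
    return (o+d*(z-o[2])/d[2])
def proj(p,X):
    X=np.atleast_2d(X); c=(np.linalg.inv(p['T'])@np.c_[X,np.ones(len(X))].T)[:3]; u=p['camera_matrix']@c; return (u[:2]/u[2]).T
def tri(ps,uvs):
    A=np.zeros((3,3));b=np.zeros(3)
    for p,uv in zip(ps,uvs):
        d=p['T'][:3,:3]@np.linalg.solve(p['camera_matrix'],[uv[0],uv[1],1.]);d/=np.linalg.norm(d);M=np.eye(3)-np.outer(d,d);A+=M;b+=M@p['T'][:3,3]
    return np.linalg.solve(A,b)
def save(p,n): cv2.imwrite('pics/'+n,p['pixels'][:,:,::-1])
def jog(T_goal):
    "mm shift and rotvec in present tool frame (from measured pose)"
    D=np.linalg.inv(pose())@T_goal; return R.from_matrix(D[:3,:3]).as_rotvec(), D[:3,3]*1000
def down(x,y,z,yaw):
    "tool pointing down, tool y axis at angle yaw from world x"
    T=np.eye(4); yv=np.array([np.cos(yaw),np.sin(yaw),0]); zv=np.array([0,0,-1.]); T[:3,:3]=np.c_[np.cross(yv,zv),yv,zv]; T[:3,3]=[x,y,z]; return T
E
python3 - <<'E'
from h import *
np.set_printoptions(precision=4,suppress=True)
s=cam('scene');t=cam('top')
pr={'lid_small':((165,188),(372,159)),'lid_round':((169,200),(369,162)),'lid_square':((165,207),(367,169)),'lid_oblong':((170,211),(365,169)),
'pot_small':((229,160),(393,263)),'pot_round':((299,232),(269,239)),'pot_square':((423,286),(152,266)),'clip_box':((344,334),(169,185)),'figA':((232,212),(334,211)),'figB':((328,276),(216,217))}
for n,(a,b) in pr.items(): print(n,tri([s,t],[a,b]),at_z(t,b,0)[:2])
w=cam('wrist');print(w['camera_matrix'],w['tool_from_camera'])
A=cv2.resize(t['pixels'][130:210,330:410],(400,400),interpolation=3)
B=cv2.resize(s['pixels'][160:240,130:210],(400,400),interpolation=3)
C=cv2.resize(t['pixels'][140:290,120:300],(400,333),interpolation=3);
Z=np.zeros((600,800,3),'uint8');Z[:300,:300]=A[::4*0+1][:300,:300];
Z[:300,:300]=cv2.resize(A,(300,300));Z[:300,320:620]=cv2.resize(B,(300,300));Z[310:600,:348]=cv2.resize(C,(348,290))
Z[310:600,400:690]=cv2.resize(s['pixels'][100:245,150:320],(290,290),interpolation=3)
cv2.imwrite('pics/c1.png',Z[:,:,::-1])
E
```

```text
lid_small [ 0.6512 -0.2048  0.0709] [ 0.6664 -0.2214]
lid_round [ 0.6502 -0.2042  0.0385] [ 0.6597 -0.2144]
lid_square [ 0.6477 -0.2122  0.0099] [ 0.6439 -0.2094]
lid_oblong [ 0.6459 -0.2067  0.0016] [ 0.6439 -0.2049]
pot_small [ 0.4336 -0.2646 -0.0124] [ 0.4331 -0.2604]
pot_round [ 0.4907  0.0132 -0.0165] [0.4905 0.0128]
pot_square [ 0.4362  0.2709 -0.0094] [0.4355 0.2703]
clip_box [ 0.6168  0.2305 -0.0021] [0.6141 0.2336]
figA [ 0.5494 -0.1324 -0.017 ] [ 0.5504 -0.1328]
figB [ 0.5416  0.1307 -0.0086] [0.5411 0.1296]
[[295.8596   0.     281.9023]
 [  0.     295.8596 206.2603]
 [  0.       0.       1.    ]] [[-0.0007 -0.9482 -0.3177  0.0815]
 [ 1.     -0.0003 -0.0012 -0.0002]
 [ 0.0011 -0.3177  0.9482 -0.1674]
 [ 0.      0.      0.      1.    ]]
```

View pics/c1.png

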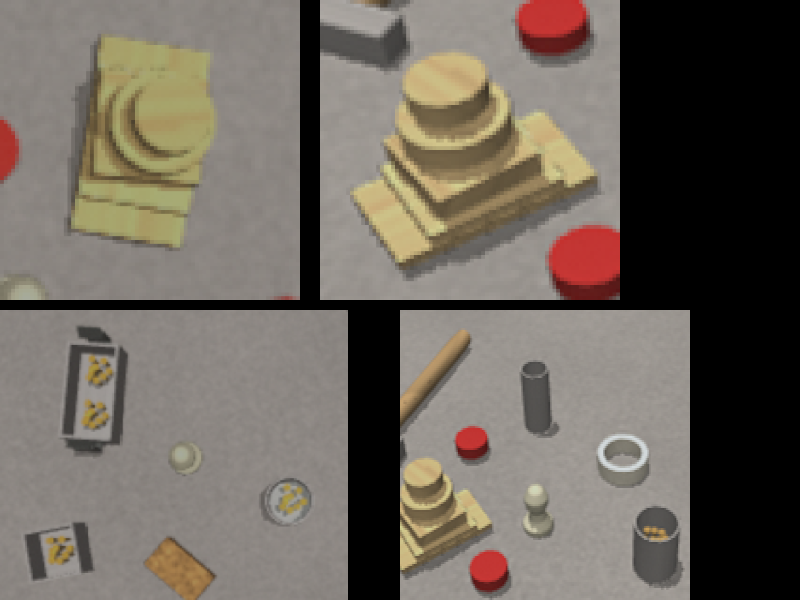

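The pale stack is at scene (165,200) and top (369,165). The red discs at scene (192,166) and (202,230) and the turquoise one at (173,264) are the look-alikes. The lids to move are the pale wooden pile. Next I go to view the left-hand pots with the wrist camera.

```bash
python3 - <<'E'
from h import *
print(jog(down(0.53,0.22,0.22,np.radians(85))), bot.get_obs()['t'])
E
```

```text
(array([ 3.84902425e-05, -3.01500225e-06, -2.86579581e-01]), array([-413.07532711, -276.65622957,  -13.08846066])) 1.15
```

Request:
jog_arm(
  motion=[
    [0, 0, -0.287, -413, -277, -13, 85],
    [0, 0, -0.287, -413, -277, -13, 85],
    [0, 0, -0.287, -413, -277, -13, 85],
    [0, 0, -0.287, -413, -277, -13, 85],
    [0, 0, -0.287, -413, -277, -13, 85],
    [0, 0, -0.287, -413, -277, -13, 85],
    [0, 0, -0.287, -413, -277, -13, 85],
    [0, 0, -0.287, -413, -277, -13, 85],
    [0, 0, -0.287, -413, -277, -13, 85],
    [0, 0, -0.287, -413, -277, -13, 85],
  ],
)

```text
t: 2.4
eef_pos: [0.5296, 0.2201, 0.2199]
tool_rot: [-0.0, 0.044, 0.999, 0.0]
contact_force: [0.5, 0.0, 0.4]
gripper_width: 0.994
grasp_force: 0.0
```

```bash
python3 - <<'E'
from h import *
np.set_printoptions(precision=4,suppress=True)
w=cam('wrist');save(w,'w1.png');np.savez('w1.npz',p=w['pixels'],T=w['T'],K=w['camera_matrix'])
for n in 'pot_round pot_square clip_box figure_b'.split():
    for d in bot.tip_of(n,w)[:2]: print(n,d['xy'],round(d['score'],2),at_z(w,d['xy'],0))
print(bot.get_obs()['q'])
print(jog(down(0.60,-0.15,0.24,np.radians(85))), bot.get_obs()['t'])
E
```

```text
pot_round [119.8, 156.8] 0.88 [0.4909 0.0101 0.    ]
pot_square [313.8, 95.7] 0.67 [0.4383 0.2668 0.    ]
clip_box [295.5, 230.6] 0.67 [0.6154 0.2313 0.    ]
figure_b [30.8, 210.7] 0.86 [ 0.5534 -0.1325  0.    ]
figure_b [215.9, 187.5] 0.63 [0.5429 0.1288 0.    ]
[-0.6157  0.2975  0.1378  1.7971 -0.0469  1.0502  1.0259]
(array([ 0.0003, -0.0003,  0.0029]), array([-101.9352, -363.7865,  -20.2951])) 2.65
```

View pics/w1.png

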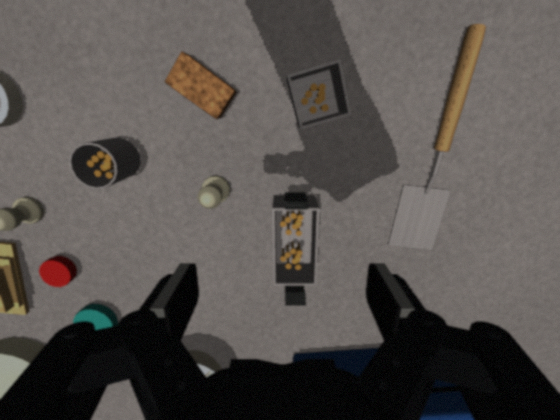

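The picture shows pot_square at (318,94), the clip box at (295,240), pot_round with its rim at (97,163), figure_b at (213,190). I move on to the stack and fit the rims by edges.

Request:
jog_arm(
  motion=[
    [0, 0, 0, -102, -364, -20, 85],
    [0, 0, 0, -102, -364, -20, 85],
    [0, 0, 0, -102, -364, -20, 85],
    [0, 0, 0, -102, -364, -20, 85],
    [0, 0, 0, -102, -364, -20, 85],
    [0, 0, 0, -102, -364, -20, 85],
    [0, 0, 0, -102, -364, -20, 85],
    [0, 0, 0, -102, -364, -20, 85],
  ],
)

```text
t: 3.65
eef_pos: [0.5999, -0.1508, 0.2396]
tool_rot: [-0.0, 0.043, 0.999, 0.0]
contact_force: [-0.3, 0.6, -0.8]
gripper_width: 0.996
grasp_force: 0.0
```

```bash
cat > fit.py <<'E'
from h import *
from scipy.optimize import minimize
def circ(r,z,n=60): a=np.linspace(0,2*np.pi,n,0); return np.c_[r*np.cos(a),r*np.sin(a),0*a+z]
def rect(a,b,z,n=25):
    t=np.linspace(-1,1,n); o=np.ones(n); return np.r_[np.c_[t*a/2,o*b/2,o*z],np.c_[t*a/2,-o*b/2,o*z],np.c_[o*a/2,t*b/2,o*z],np.c_[-o*a/2,t*b/2,o*z]]
M={'pot_small':np.r_[circ(.019,.08),circ(.0165,.08)],'pot_round':np.r_[circ(.0265,.06),circ(.024,.06)],
'pot_square':np.r_[rect(.055,.055,.06),rect(.05,.05,.06)],'clip_box':np.r_[rect(.106,.056,.055),rect(.1,.05,.055)],
'lid_small':circ(.022,.088),'lid_round':circ(.03,.066),'lid_square':rect(.062,.062,.044),
'lid_oblong':np.r_[rect(.118,.066,.014)]}
def fit(p,model,x0,yaw=True,span=.008):
    g=cv2.GaussianBlur(p['pixels'],(0,0),0.8).astype('float32')
    e=sum(np.hypot(cv2.Sobel(g[:,:,i],5,1,0),cv2.Sobel(g[:,:,i],5,0,1)) for i in range(3)); e=np.sqrt(e)
    def run(s,x0s):
        es=cv2.GaussianBlur(e,(0,0),s) if s else e
        def c(x):
            X=model.copy(); ca,sa=np.cos(x[2]),np.sin(x[2]); X[:,:2]=X[:,:2]@np.array([[ca,sa],[-sa,ca]])+x[:2]
            uv=proj(p,X).astype('float32'); return -float(cv2.remap(es,uv[:,0],uv[:,1],1).mean())
        f=(lambda y:c([y[0]/1e3,y[1]/1e3,y[2]/50])) if yaw else (lambda y:c([y[0]/1e3,y[1]/1e3,0]))
        best=None
        for x in x0s:
            y=np.array([x[0]*1e3,x[1]*1e3,x[2]*50])[:3 if yaw else 2]
            r=minimize(f,y,method='Nelder-Mead',options=dict(initial_simplex=np.r_[[y],y+np.eye(len(y))*3],maxiter=300))
            if best is None or r.fun<best.fun: best=r
        y=best.x; return [y[0]/1e3,y[1]/1e3,y[2]/50 if yaw else 0],best.fun
    x1,_=run(2,[[x0[0]+i*span,x0[1]+j*span,x0[2]+k*.1] for i in(-1,0,1) for j in(-1,0,1) for k in((-1,0,1) if yaw else (0,))])
    x,f=run(0,[x1]); return np.round([x[0],x[1],np.degrees(x[2]),f],4)
E
python3 - <<'E'
from fit import *
np.set_printoptions(precision=4,suppress=True)
d=np.load('w1.npz');w1=dict(pixels=d['p'],T=d['T'],camera_matrix=d['K'])
t=cam('top'); w=cam('wrist');save(w,'w2.png');np.savez('w2.npz',p=w['pixels'],T=w['T'],K=w['camera_matrix'])
for n,x0,y in [('pot_round',(.491,.012,0),0),('pot_square',(.437,.268,.1),1),('clip_box',(.615,.231,0.),1)]:
    print(n,'w1',fit(w1,M[n],x0,y),'top',fit(t,M[n],x0,y))
print('pot_small',fit(w,M['pot_small'],(.433,-.262,0),0),fit(t,M['pot_small'],(.433,-.262,0),0))
for n,y in [('lid_small',0),('lid_round',0),('lid_square',1),('lid_oblong',1)]: print(n,fit(w,M[n],(.65,-.206,-.1),y),fit(t,M[n],(.65,-.206,-.1),y))
for n in 'lid_small lid_round lid_square lid_oblong pot_small'.split():
    for q in bot.tip_of(n,w)[:2]: print(n,q['xy'],round(q['score'],2))
E
```

```text
pot_round w1 [  0.4919   0.013    0.     -17.6592] top [  0.4892   0.0191   0.     -13.163 ]
pot_square w1 [  0.4398   0.2642  10.7422 -12.9798] top [  0.4396   0.2647  10.3908 -19.2355]
clip_box w1 [  0.6152   0.2276  -4.4009 -16.0143] top [  0.6122   0.2267  -3.6702 -22.5094]
pot_small [  0.4326  -0.2618   0.     -16.7108] [  0.4356  -0.1951   0.     -11.3471]
lid_small [  0.611   -0.1923   0.     -15.5862] [  0.5967  -0.1833   0.     -18.0299]
lid_round [  0.6251  -0.1929   0.     -13.0485] [  0.6556  -0.1736   0.     -15.6422]
lid_square [  0.6608  -0.2042 -16.2032 -12.952 ] [  0.6533  -0.1915 -30.6267 -14.8351]
lid_oblong [  0.6477  -0.2089 -10.9692 -14.501 ] [  0.6817  -0.2112 -32.46   -15.3221]
lid_small [309.3, 198.5] 0.82
lid_small [234.9, 223.6] 0.67
lid_round [237.8, 216.4] 0.8
lid_round [335.1, 253.3] 0.8
lid_oblong [244.8, 203.7] 0.9
pot_small [177.3, 39.7] 0.79
```

View pics/w2.png

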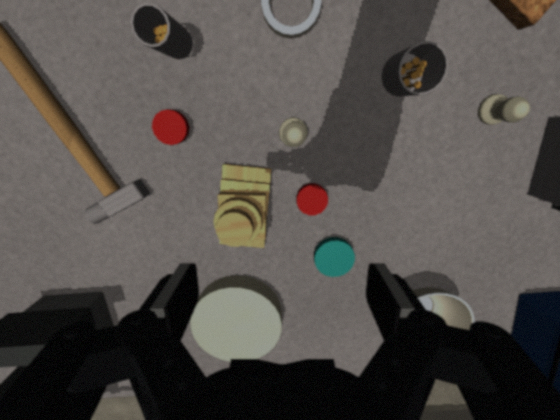

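The stack is at (243,210), pot_small's rim at (152,28), and pot_round at (415,70). I go over the stack for a closer look.

Request:
jog_arm(
  motion=[
    [0, 0, 0, -55, -50, 45, 85],
    [0, 0, 0, -55, -50, 45, 85],
    [0, 0, 0, -55, -50, 45, 85],
  ],
)

```text
t: 4.38
eef_pos: [0.6499, -0.2072, 0.1932]
tool_rot: [-0.001, 0.044, 0.999, -0.0]
contact_force: [-0.5, -0.3, -0.1]
gripper_width: 1.0
grasp_force: 0.0
```

```bash
python3 - <<'E'
from fit import *
np.set_printoptions(precision=4,suppress=True)
d=np.load('w2.npz');w2=dict(pixels=d['p'],T=d['T'],camera_matrix=d['K'])
print('pot_round w2',fit(w2,M['pot_round'],(.4915,.013,0),0,.004))
w=cam('wrist');save(w,'w3.png');np.savez('w3.npz',p=w['pixels'],T=w['T'],K=w['camera_matrix'])
c=w['pixels'].copy()
E={}
for n,y in [('lid_small',0),('lid_round',0),('lid_square',1),('lid_oblong',1)]:
    f=fit(w,M[n],(.65,-.207,-.19),y,.003); print(n,f)
    X=M[n].copy();a=np.radians(f[2]);X[:,:2]=X[:,:2]@np.array([[np.cos(a),np.sin(a)],[-np.sin(a),np.cos(a)]])+f[:2]
    for u in proj(w,X): cv2.circle(c,tuple(int(round(v)) for v in u),0,(0,0,255),-1)
uv=proj(w,[[.65,-.207,.05]])[0].astype(int); print(uv)
y0,x0=max(uv[1]-75,0),uv[0]-100
z=np.vstack([cv2.resize(k[y0:y0+150,x0:x0+200],(400,300),interpolation=2) for k in(c,w['pixels'])])
cv2.imwrite('pics/c3.png',z[:,:,::-1])
E
```

```text
pot_round w2 [  0.4917   0.0089   0.     -15.3602]
lid_small [  0.6364  -0.2139   0.     -12.7744]
lid_round [  0.6411  -0.207    0.     -11.577 ]
lid_square [  0.6465  -0.2066  -6.385  -12.2758]
lid_oblong [  0.6476  -0.2079 -10.8766 -13.3016]
[282 187]
```

View pics/c3.png

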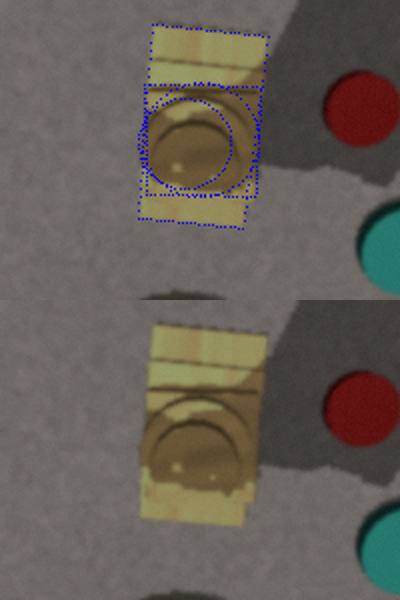

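```bash
python3 - <<'E'
from fit import *
np.set_printoptions(precision=4,suppress=True)
T=cam('top');S=cam('scene')
t=dict(T,pixels=cv2.imread('pics/top0.png')[:,:,::-1].copy());s=dict(S,pixels=cv2.imread('pics/scene0.png')[:,:,::-1].copy())
print(at_z(t,(376.7,160.7),.088),at_z(s,(163.6,181.3),.088),at_z(t,(373.5,162.5),.066))
for p in(t,s):
  for n,y,x0 in [('lid_small',0,(.6457,-.208,0)),('lid_round',0,(.6457,-.208,0)),('lid_square',1,(.6465,-.2066,-.15)),('lid_oblong',1,(.6476,-.208,-.19)),('pot_round',0,(.4915,.012,0)),('pot_small',0,(.433,-.262,0)),('clip_box',1,(.615,.228,-.07)),('pot_square',1,(.4395,.2645,.18))]: print(n,fit(p,M[n],x0,y,.002))
d=np.load('w3.npz');w=dict(pixels=d['p'],T=d['T'],camera_matrix=d['K'])
print(at_z(w,(182+98.5,112+84.5),.088), 'pot_small w3',fit(w,M['pot_small'],(.433,-.262,0),0,.004))
x=jog(down(.645,-.208,.10,np.radians(85)));print(x)
E
```

```text
[ 0.6457 -0.212   0.088 ] [ 0.6499 -0.2031  0.088 ] [ 0.6461 -0.2101  0.066 ]
lid_small [  0.6303  -0.1742   0.     -16.5649]
lid_round [  0.6389  -0.2077   0.     -13.1864]
lid_square [  0.6451  -0.2066  -5.7884 -14.4842]
lid_oblong [  0.6465  -0.209  -11.0558 -14.614 ]
pot_round [  0.4898   0.0198   0.     -14.0492]
pot_small [  0.432   -0.2614   0.     -20.9009]
clip_box [  0.6122   0.2268  -3.9491 -21.6658]
pot_square [  0.4394   0.2647  10.1847 -18.5633]
lid_small [  0.6497  -0.2064   0.     -19.6123]
lid_round [  0.6617  -0.1847   0.     -19.1723]
lid_square [  0.656   -0.2032  -7.4694 -20.7505]
lid_oblong [  0.6476  -0.2022 -10.6672 -17.0626]
pot_round [  0.4949   0.0159   0.     -20.7375]
pot_small [  0.4365  -0.2564   0.     -19.5044]
clip_box [  0.6161   0.2323  -4.4798 -19.6106]
pot_square [  0.4428   0.2691  11.2008 -19.6202]
[ 0.6492 -0.2091  0.088 ] pot_small w3 [ 0.429 -0.266  0.    -0.   ]
(array([0.0006, 0.0006, 0.0015]), array([ 5.1675, -3.2551, 95.5622]))
```

Request:
jog_arm(
  motion=[
    [0, 0, 0, 3, -2, 60, 85],
    [0, 0, 0, 3, -2, 100, 85],
    [0, 0, 0, 3, -2, 125, 85],
    [0, 0, 0, 3, -2, 125, 85],
    [0, 0, 0, 3, -2, 125, 30],
    [0, 0, 0, 3, -2, 125, 30],
    [0, 0, 0, 3, -2, 125, 30],
    [0, 0, 0, 3, -2, 125, 30],
    [0, 0, 0, 3, -2, 125, 30],
  ],
  grip_force=30,
)

```text
t: 5.65
eef_pos: [0.6472, -0.2081, 0.07]
tool_rot: [0.0, 0.043, 0.999, -0.0]
contact_force: [-0.7, 0.2, 0.1]
gripper_width: 0.346
grasp_force: 0.0
```

The fingers shut on nothing, so I look before doing anything else.

```bash
python3 - <<'E'
from fit import *
w=cam('wrist');s=cam('scene')
z=np.hstack([w['pixels'],cv2.resize(s['pixels'][120:280,100:260],(420,420),interpolation=2)])
z=cv2.resize(z,(800,343));cv2.imwrite('pics/c4.png',z[:,:,::-1])
E
```

```text
(no output)
```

View pics/c4.png

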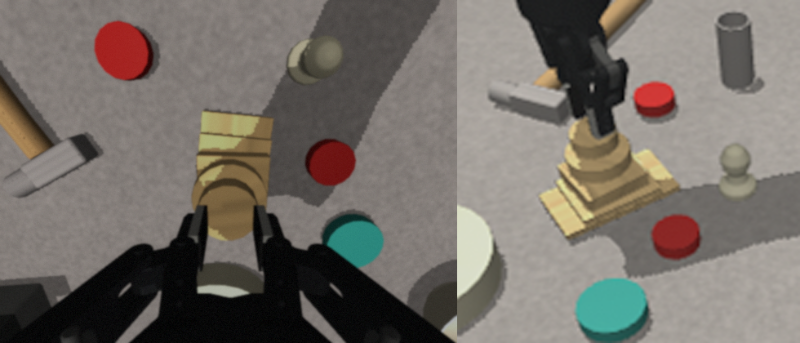

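Request:
jog_arm(
  motion=[
    [0, 0, 0, 0, 0, 0, 20],
    [0, 0, 0, 0, 0, 0, 20],
    [0, 0, 0, 0, 0, 0, 20],
  ],
  grip_force=30,
)

```text
t: 6.12
eef_pos: [0.6471, -0.2081, 0.0699]
tool_rot: [-0.0, 0.043, 0.999, 0.0]
contact_force: [-0.2, -1.1, 0.1]
gripper_width: 0.238
grasp_force: 0.0
```

```bash
python3 - <<'E'
from fit import *
w=cam('wrist');s=cam('scene');T=pose()
def mark(p,tip,c,sh):
    im=p['pixels'].copy()
    u=proj(p,tip)
    for a in u: cv2.circle(im,tuple(int(round(v)) for v in a),1,c,-1)
    return im
pts=np.array([(T@[0,y,0,1])[:3] for y in(-.01,0,.01)]+[(T@[0,0,-.019,1])[:3]])
a=mark(w,pts,(0,255,0),0)[180:420,160:400];b=mark(s,pts,(0,255,0),0)[140:230,120:210]
z=np.hstack([cv2.resize(a,(400,400),interpolation=1),cv2.resize(b,(400,400),interpolation=1)]);cv2.imwrite('pics/c5.png',z[:,:,::-1])
E
```

```text
(no output)
```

View pics/c5.png

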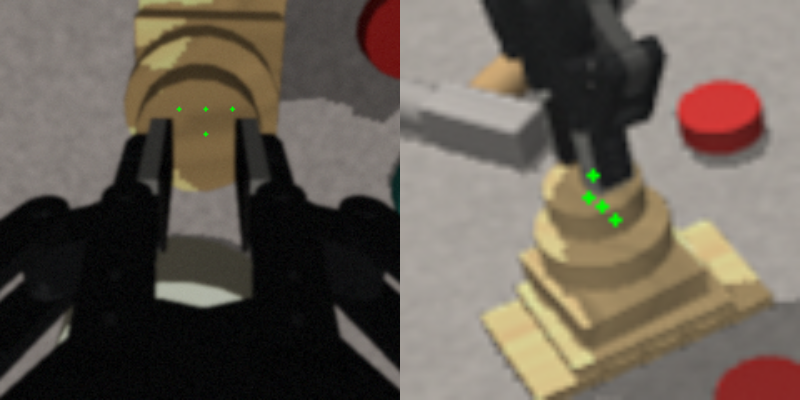

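The fingertips are above the lid: along the tool axis they stand well behind the reported TCP at this opening. I open and go about 25 mm lower. Where the fingers stop (44 or 60 mm) tells which lid they hold.

Request:
jog_arm(
  motion=[
    [0, 0, 0, 0, 0, 0, 85],
    [0, 0, 0, 0, 0, 0, 85],
    [0, 0, 0, 0, 0, 0, 85],
    [0, 0, 0, 0, 0, 0, 85],
    [0, 0, 0, 0, 0, 12, 85],
    [0, 0, 0, 0, 0, 20, 85],
    [0, 0, 0, 0, 0, 20, 40],
    [0, 0, 0, 0, 0, 20, 40],
    [0, 0, 0, 0, 0, 20, 40],
    [0, 0, 0, 0, 0, 20, 40],
  ],
  grip_force=20,
)

```text
t: 7.48
eef_pos: [0.6474, -0.2082, 0.0502]
tool_rot: [0.0, 0.043, 0.999, -0.0]
contact_force: [1.2, 0.3, 1.5]
gripper_width: 0.503
grasp_force: 20.4
```

Request:
jog_arm(
  motion=[
    [0, 0, 0, 0, 0, -20, 40],
    [0, 0, 0, 0, 0, -70, 40],
    [0, 0, 0, 50, -17, -95, 40],
    [0, 0, 0, 105, -36, -95, 40],
    [0, 0, 0, 160, -55, -95, 40],
    [0, 0, 0, 209, -72, -80, 40],
    [0, 0, 0, 209, -72, -65, 40],
    [0, 0, 0, 209, -72, -65, 40],
  ],
  grip_force=35,
)

```text
t: 8.48
eef_pos: [0.4332, -0.2614, 0.1152]
tool_rot: [0.0, 0.043, 0.999, 0.0]
contact_force: [0.4, -0.1, 0.2]
gripper_width: 0.498
grasp_force: 35.6
```

```bash
cat >> fit.py <<'E'
def overlay(p,models,name,half=(100,75),at=None,k=4):
    im=p['pixels'].copy(); uv=np.round(proj(p,[at])[0]).astype(int)
    y0,x0=max(uv[1]-half[1],0),max(uv[0]-half[0],0); im=cv2.resize(im[y0:y0+2*half[1],x0:x0+2*half[0]],None,fx=k,fy=k,interpolation=1)
    for X,c in models:
        for u in proj(p,X): cv2.circle(im,tuple(int(round(v)) for v in (u+.5-[x0,y0])*k),1,c,-1)
    cv2.imwrite('pics/'+name,im[:,:,::-1]); print('crop origin',x0,y0)
E
python3 - <<'E'
from fit import *
w=cam('wrist');T=pose();o=T[:3,3];print(o)
c=o+[0,0,.0158]
overlay(w,[(circ(.022,.022)+c,(0,0,255)),(circ(.022,.006)+c,(255,0,255)),(circ(.019,.08)+[.4325,-.2617,0],(0,255,0))],'c6.png',at=c)
print(bot.get_obs()['gripper_width'])
E
```

```text
[ 0.43419064 -0.26143399  0.11555031]
crop origin 183 184
0.493971133678988
```

View pics/c6.png

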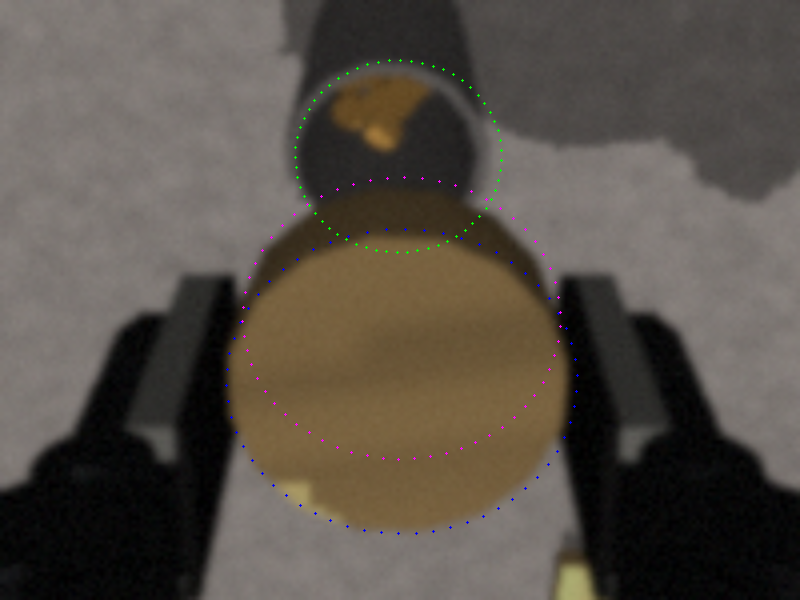

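The held lid fits its model to within 0.5 mm. The pot rim's true centre lies about 1.5 mm toward +x and -y of my estimate. I correct and lower.

Request:
jog_arm(
  motion=[
    [0, 0, 0, 0, -1.5, 25, 40],
    [0, 0, 0, 0, -1.5, 42, 40],
    [0, 0, 0, 0, -1.5, 50, 40],
    [0, 0, 0, 0, -1.5, 54, 40],
    [0, 0, 0, 0, -1.5, 56.5, 40],
    [0, 0, 0, 0, -1.5, 56.5, 40],
  ],
)

```text
t: 9.28
eef_pos: [0.4328, -0.2633, 0.0586]
tool_rot: [0.0, 0.043, 0.999, -0.0]
contact_force: [0.2, 0.2, -0.0]
gripper_width: 0.495
grasp_force: 35.6
```

Request:
jog_arm(
  motion=[
    [0, 0, 0, 0, 0, 1, 40],
    [0, 0, 0, 0, 0, 1, 50],
    [0, 0, 0, 0, 0, 1, 65],
    [0, 0, 0, 0, 0, 1, 80],
    [0, 0, 0, 0, 0, -25, 85],
    [0, 0, 0, 0, 0, -85, 85],
    [0, 0, 0, 0, 0, -85, 85],
  ],
)

```text
t: 10.15
eef_pos: [0.4354, -0.2647, 0.1474]
tool_rot: [0.004, 0.044, 0.999, -0.001]
contact_force: [-0.0, 0.2, -0.1]
gripper_width: 0.996
grasp_force: 0.0
```

```bash
cat >> fit.py <<'E'
def ring(p,xy,z,r):
    f=fit(p,circ(r,z),(xy[0],xy[1],0),False,.003); return f
E
python3 - <<'E'
from fit import *
w=cam('wrist');T=pose();print(T[:3,3])
print(ring(w,(.4335,-.263),.096,.022), fit(w,np.r_[circ(.022,.096)],(.4335,-.263,0),0,.001))
overlay(w,[(circ(.022,.096)+[.4335,-.263,0],(0,0,255)),(circ(.019,.0)+[.434,-.2633,0],(0,255,0)),(circ(.022,.08)+[.4335,-.263,0],(255,0,255))],'c7.png',at=[.4335,-.263,.05])
E
```

```text
[ 0.43397832 -0.26379746  0.14530052]
[  0.4344  -0.2642   0.     -13.6303] [  0.4344  -0.2642   0.     -13.6302]
crop origin 184 121
```

View pics/c7.png

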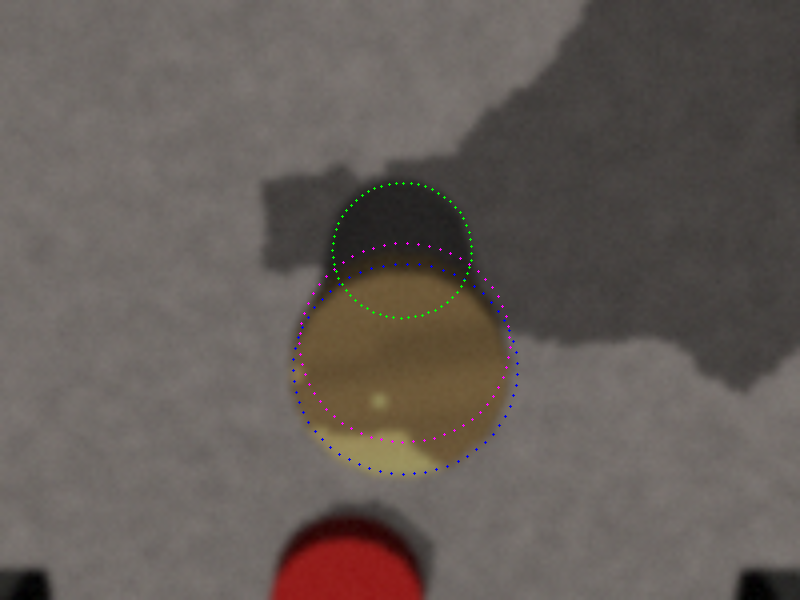

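Lid_small sits centred: its top is at crop (403,370), above the pot body. Now back over the stack.

Request:
jog_arm(
  motion=[
    [0, 0, 0, -52, 18, -5, 85],
    [0, 0, 0, -104, 37, -5, 85],
    [0, 0, 0, -156, 56, -5, 85],
    [0, 0, 0, -208, 74, -5, 85],
    [0, 0, 0, -208, 74, -5, 85],
    [0, 0, 0, -208, 74, -5, 85],
  ],
)

```text
t: 10.95
eef_pos: [0.6448, -0.2076, 0.1466]
tool_rot: [-0.002, 0.044, 0.999, -0.0]
contact_force: [0.1, 0.2, -0.1]
gripper_width: 0.997
grasp_force: 0.0
```

```bash
python3 - <<'E'
from fit import *
np.set_printoptions(precision=4,suppress=True)
w=cam('wrist');T=pose();print(T[:3,3],bot.get_obs()['t'])
print('round',[fit(w,circ(.03,.066),(.646,-.208,0),0,s) for s in(.002,.004)])
print('sq',fit(w,rect(.062,.062,.044),(.646,-.207,-.12),1,.003),'ob',fit(w,rect(.118,.066,.014),(.647,-.208,-.19),1,.003))
f=fit(w,circ(.03,.066),(.646,-.208,0),0,.002)
overlay(w,[(circ(.03,.066)+[f[0],f[1],0],(0,0,255))],'c8.png',at=[.647,-.208,.05])
E
```

```text
[ 0.6444 -0.2082  0.1472] 11.0
round [array([  0.6496,  -0.2101,   0.    , -11.4119]), array([  0.6496,  -0.21  ,   0.    , -11.4123])]
sq [  0.6469  -0.2079  -5.778  -11.8656] ob [  0.6477  -0.2077 -10.831  -13.3504]
crop origin 182 127
```

View pics/c8.png

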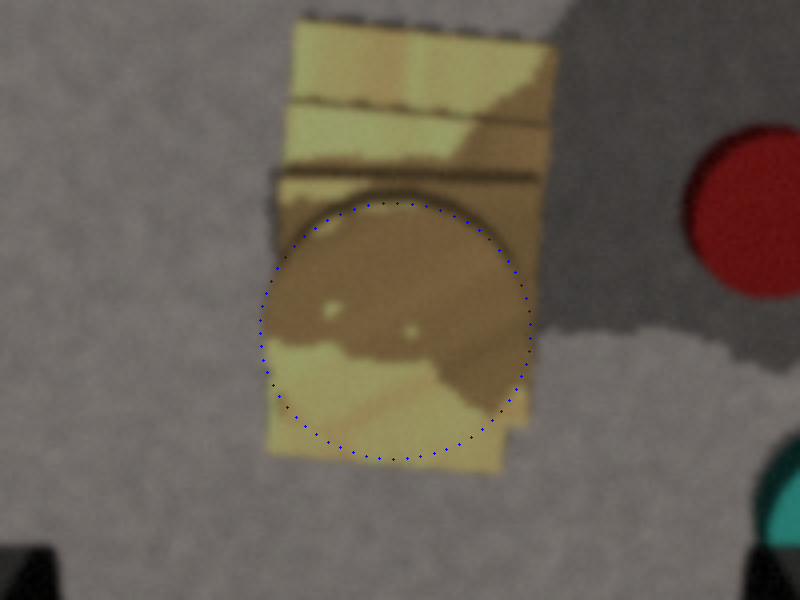

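lid_round's fitted circle matches the picture. I descend onto it and grip.

Request:
jog_arm(
  motion=[
    [0, 0, 0, -5, -2, 55, 85],
    [0, 0, 0, -5, -2, 100, 85],
    [0, 0, 0, -5, -2, 118, 85],
    [0, 0, 0, -5, -2, 124, 85],
    [0, 0, 0, -5, -2, 124, 55],
    [0, 0, 0, -5, -2, 124, 55],
    [0, 0, 0, -5, -2, 124, 55],
    [0, 0, 0, -5, -2, 124, 55],
  ],
  grip_force=25,
)

```text
t: 12.0
eef_pos: [0.6524, -0.2106, 0.0265]
tool_rot: [0.002, 0.043, 0.999, -0.0]
contact_force: [-1.5, 0.2, 6.7]
gripper_width: 0.689
grasp_force: 27.5
```

Request:
jog_arm(
  motion=[
    [0, 0, 0, -5, 0, -8, 50],
    [0, 0, 0, -5, 0, -50, 50],
    [0, 0, 0, 20, 25, -92, 50],
    [0, 0, 0, 55, 68, -92, 50],
    [0, 0, 0, 95, 111, -92, 50],
    [0, 0, 0, 135, 157, -92, 50],
    [0, 0, 0, 177, 206, -92, 50],
    [0, 0, 0, 177, 206, -92, 50],
    [0, 0, 0, 177, 206, -92, 50],
  ],
  grip_force=35,
)

```text
t: 13.12
eef_pos: [0.4933, 0.0108, 0.1171]
tool_rot: [0.001, 0.043, 0.999, 0.0]
contact_force: [0.3, -0.2, 0.1]
gripper_width: 0.685
grasp_force: 37.8
```

```bash
python3 - <<'E'
from fit import *
np.set_printoptions(precision=4,suppress=True)
w=cam('wrist');T=pose();o=T[:3,3];print(o,bot.get_obs()['gripper_width'],bot.get_obs()['contact_force'])
for dz in(.014,.0175,.021): print('lid',dz,fit(w,circ(.03,o[2]+dz+.022),(o[0],o[1],0),0,.003))
f=fit(w,M['pot_round'],(.492,.011,0),0,.003);print('pot',f,fit(w,circ(.0265,.06),(.492,.011,0),0,.004))
overlay(w,[(circ(.03,.022+.0175+o[2])+[o[0],o[1],0],(0,0,255)),(M['pot_round']+[f[0],f[1],0],(0,255,0))],'c9.png',at=[o[0],o[1],.12])
E
```

```text
[0.4936 0.0099 0.117 ] 0.6850554502886764 [ 0.3046 -0.1921  0.2015]
lid 0.014 [  0.4922   0.0104   0.     -16.9137]
lid 0.0175 [  0.4904   0.0106   0.     -16.107 ]
lid 0.021 [  0.4891   0.0118   0.     -12.8327]
pot [  0.4921   0.0109   0.     -10.959 ] [  0.492    0.0102   0.     -11.3757]
crop origin 181 173
```

View pics/c9.png

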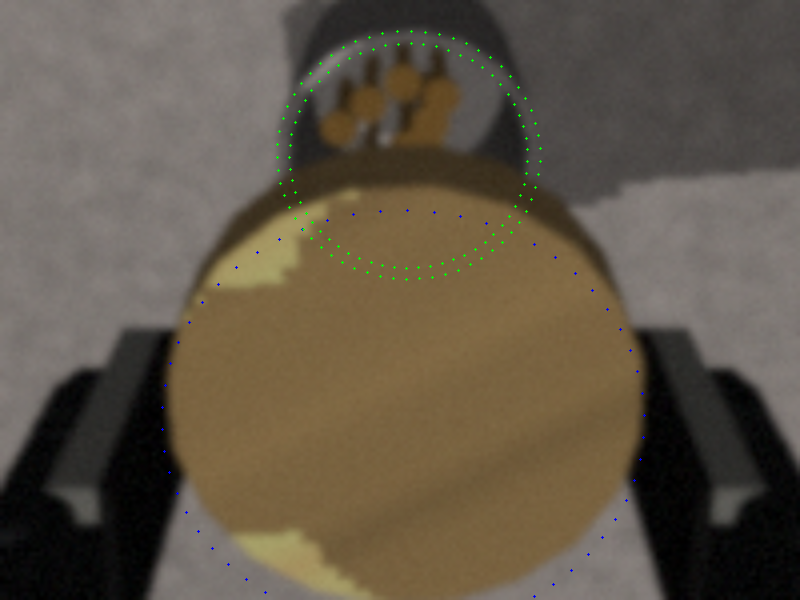

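Pot_round's rim fits the picture. The lid is held about 3 mm off along the tool axis, so the remaining correction is about 0.8 mm. I lower it.

Request:
jog_arm(
  motion=[
    [0, 0, 0, -0.8, 0.6, 40, 50],
    [0, 0, 0, -0.8, 0.6, 62, 50],
    [0, 0, 0, -0.8, 0.6, 71, 50],
    [0, 0, 0, -0.8, 0.6, 75, 50],
    [0, 0, 0, -0.8, 0.6, 77, 50],
    [0, 0, 0, -0.8, 0.6, 78, 50],
    [0, 0, 0, -0.8, 0.6, 78, 50],
  ],
)

```text
t: 14.05
eef_pos: [0.4937, 0.0113, 0.0388]
tool_rot: [0.0, 0.043, 0.999, 0.0]
contact_force: [0.3, -0.6, -0.7]
gripper_width: 0.685
grasp_force: 37.8
```

Request:
jog_arm(
  motion=[
    [0, 0, 0, 0, 0, 1, 50],
    [0, 0, 0, 0, 0, 2, 50],
    [0, 0, 0, 0, 0, 2, 50],
  ],
)

```text
t: 14.42
eef_pos: [0.4935, 0.0113, 0.0366]
tool_rot: [0.0, 0.043, 0.999, 0.0]
contact_force: [-1.2, 1.0, 2.8]
gripper_width: 0.684
grasp_force: 38.1
```

Request:
jog_arm(
  motion=[
    [0, 0, 0, 0, 0, 0, 65],
    [0, 0, 0, 0, 0, 0, 78],
    [0, 0, 0, 0, 0, 0, 85],
    [0, 0, 0, 0, 0, -30, 85],
    [0, 0, 0, 0, 0, -90, 85],
    [0, 0, 0, 0, 0, -110, 85],
    [0, 0, 0, 0, 0, -110, 85],
  ],
)

```text
t: 15.3
eef_pos: [0.4946, 0.0114, 0.1479]
tool_rot: [0.002, 0.043, 0.999, 0.001]
contact_force: [0.4, -0.3, 0.0]
gripper_width: 0.994
grasp_force: 0.0
```

```bash
python3 - <<'E'
from fit import *
np.set_printoptions(precision=4,suppress=True)
w=cam('wrist');T=pose();print(T[:3,3])
print([fit(w,circ(.03,.076),(.492,.011,0),0,s) for s in(.002,.004)])
print(jog(down(.642,-.208,.125,np.radians(84.2))))
E
```

```text
[0.4935 0.0113 0.1465]
[array([  0.4904,   0.0108,   0.    , -14.6204]), array([  0.4905,   0.0108,   0.    , -14.624 ])]
(array([0.0005, 0.0009, 0.0146]), array([-166.9185, -205.6687,   21.5151]))
```

Request:
jog_arm(
  motion=[
    [0, 0, 0.015, -45, -52, 0, 85],
    [0, 0, 0.015, -88, -104, 0, 85],
    [0, 0, 0.015, -130, -155, 0, 85],
    [0, 0, 0.015, -172, -205, 0, 85],
    [0, 0, 0.015, -172, -205, 21, 85],
    [0, 0, 0.015, -172, -205, 21, 85],
    [0, 0, 0.015, -172, -205, 21, 85],
  ],
)

```text
t: 16.23
eef_pos: [0.6461, -0.2066, 0.1241]
tool_rot: [-0.001, 0.05, 0.999, 0.001]
contact_force: [0.0, -0.3, -0.8]
gripper_width: 0.996
grasp_force: 0.0
```

```bash
python3 - <<'E'
from fit import *
np.set_printoptions(precision=4,suppress=True)
w=cam('wrist');T=pose();print(T[:3,3])
f=fit(w,rect(.062,.062,.044),(.6467,-.2075,-.1),1,.003);print('sq',f,'ob',fit(w,rect(.118,.066,.014),(.647,-.208,-.19),1,.003))
print(jog(down(f[0],f[1],.007,np.radians(90+f[2]))))
E
```

```text
[ 0.6466 -0.2064  0.125 ]
sq [  0.6505  -0.2076  -7.044  -12.5856] ob [  0.6477  -0.2076 -10.732  -13.4162]
(array([ 0.0009, -0.0011,  0.0225]), array([ -4.1474,  -0.8587, 117.9796]))
```

Request:
jog_arm(
  motion=[
    [0, 0, 0.01, -2, -1, 55, 85],
    [0, 0, 0.01, -2, -1, 98, 85],
    [0, 0, 0.01, -2, -1, 112, 85],
    [0, 0, 0.01, -2, -1, 117, 85],
    [0, 0, 0.01, -2, -1, 117, 85],
    [0, 0, 0.01, -2, -1, 117, 55],
    [0, 0, 0.01, -2, -1, 117, 55],
    [0, 0, 0.01, -2, -1, 117, 55],
    [0, 0, 0.01, -2, -1, 117, 55],
  ],
  grip_force=30,
)

```text
t: 17.4
eef_pos: [0.6499, -0.2093, 0.0103]
tool_rot: [0.001, 0.056, 0.998, 0.0]
contact_force: [-1.0, 1.1, 6.0]
gripper_width: 0.712
grasp_force: 31.7
```

Request:
jog_arm(
  motion=[
    [0, 0, 0, 0, 0, -8, 50],
    [0, 0, 0, 0, 0, -50, 50],
    [0, 0, 0, 0, 0, -110, 50],
    [0, 0, -0.1, 30, 52, -110, 50],
    [0, 0, -0.2, 60, 103, -110, 50],
    [0, 0, -0.3, 90, 154, -110, 50],
    [0, 0, -0.3, 120, 205, -110, 50],
    [0, 0, -0.3, 150, 256, -110, 50],
    [0, 0, -0.3, 180, 307, -110, 50],
    [0, 0, -0.3, 210, 359, -110, 50],
  ],
  grip_force=40,
)

```text
t: 18.65
eef_pos: [0.4796, 0.1725, 0.1193]
tool_rot: [0.001, -0.094, 0.996, 0.0]
contact_force: [1.4, 1.5, -1.1]
gripper_width: 0.704
grasp_force: 43.7
```

```bash
python3 - <<'E'
from h import *
print(pose()[:3,3],bot.get_obs()['gripper_width'],jog(down(.4396,.2645,.11,np.radians(100.6))))
E
```

```text
[0.4796339  0.17254479 0.11925767] 0.7043893192299047 (array([0.00036116, 0.00145778, 0.00265599]), array([22.18925467, 97.80623002,  9.26045619]))
```

Request:
jog_arm(
  motion=[
    [0, 0, 0, 11, 49, 5, 50],
    [0, 0, 0, 22, 98, 9, 50],
    [0, 0, 0, 22, 98, 9, 50],
    [0, 0, 0, 22, 98, 9, 50],
  ],
)

```text
t: 19.15
eef_pos: [0.4406, 0.2628, 0.1098]
tool_rot: [0.0, -0.094, 0.996, -0.0]
contact_force: [0.0, -1.0, -0.6]
gripper_width: 0.706
grasp_force: 43.7
```

```bash
python3 - <<'E'
from fit import *
np.set_printoptions(precision=4,suppress=True)
w=cam('wrist');T=pose();o=T[:3,3];print(o)
for dz in(.01,.013,.016,.019): print('lid',dz,fit(w,rect(.062,.062,o[2]+dz+.022),(o[0],o[1],.18),1,.003))
f=fit(w,M['pot_square'],(.4396,.2645,.18),1,.003);print('pot',f,fit(w,rect(.05,.05,.06),(.4396,.2645,.18),1,.003))
def mv(X,x,y,a):
    a=np.radians(a);X=X.copy();X[:,:2]=X[:,:2]@np.array([[np.cos(a),np.sin(a)],[-np.sin(a),np.cos(a)]])+[x,y];return X
overlay(w,[(mv(rect(.062,.062,.022+.014+o[2]),o[0],o[1],10.6),(0,0,255)),(mv(M['pot_square'],*f[:3]),(0,255,0))],'c10.png',at=[o[0],o[1],.12])
E
```

```text
[0.4409 0.2621 0.1098]
lid 0.01 [  0.4416   0.2625  10.6621 -18.2698]
lid 0.013 [  0.4399   0.2625  10.7982 -15.5321]
lid 0.016 [  0.4389   0.2636  10.4005 -13.4068]
lid 0.019 [  0.4575   0.2681  11.8076 -14.3862]
pot [ 0.438   0.2666 11.7069 -9.7781] [  0.437    0.2662  11.651  -11.9298]
crop origin 182 178
```

View pics/c10.png

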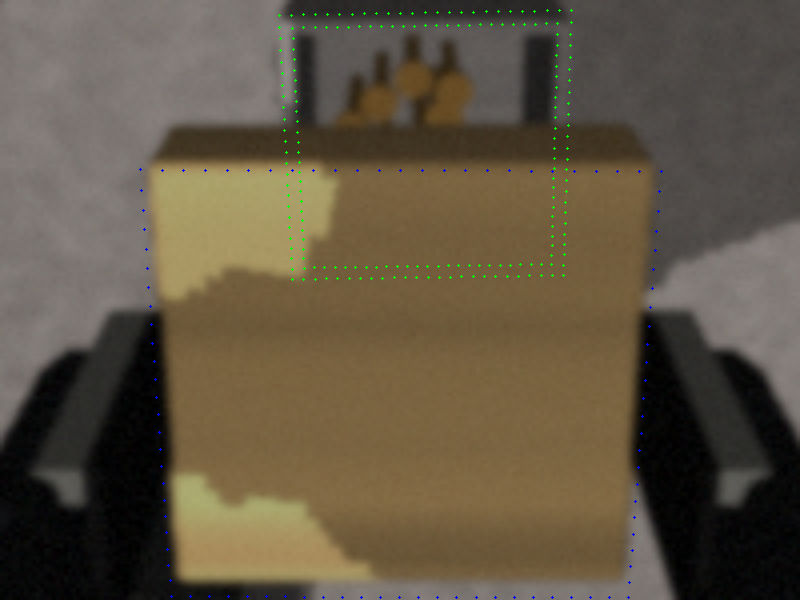

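The held square lid fits at dz of about 11 mm. The pot opening is at crop columns 299–554, so the pot centre lies 4.7 mm along tool y and 1 mm along tool x. I correct and lower.

Request:
jog_arm(
  motion=[
    [0, 0, 0, 1, 4.6, 5, 50],
    [0, 0, 0, 1, 4.6, 35, 50],
    [0, 0, 0, 1, 4.6, 52, 50],
    [0, 0, 0, 1, 4.6, 59, 50],
    [0, 0, 0, 1, 4.6, 62, 50],
    [0, 0, 0, 1, 4.6, 64, 50],
    [0, 0, 0, 1, 4.6, 65, 50],
    [0, 0, 0, 1, 4.6, 65, 50],
  ],
)

```text
t: 20.2
eef_pos: [0.4386, 0.2677, 0.0447]
tool_rot: [0.0, -0.094, 0.996, 0.0]
contact_force: [-0.6, 0.5, 0.3]
gripper_width: 0.703
grasp_force: 43.7
```

Request:
jog_arm(
  motion=[
    [0, 0, 0, 0, 0, 1, 50],
    [0, 0, 0, 0, 0, 2, 50],
    [0, 0, 0, 0, 0, 2, 50],
  ],
)

```text
t: 20.58
eef_pos: [0.4385, 0.2676, 0.0424]
tool_rot: [0.0, -0.094, 0.996, 0.0]
contact_force: [-0.3, 0.3, -0.5]
gripper_width: 0.706
grasp_force: 43.7
```

Request:
jog_arm(
  motion=[
    [0, 0, 0, 0, 0, 1, 50],
    [0, 0, 0, 0, 0, 1, 50],
    [0, 0, 0, 0, 0, 1.5, 50],
  ],
)

```text
t: 20.95
eef_pos: [0.4385, 0.2676, 0.0422]
tool_rot: [-0.0, -0.094, 0.996, 0.0]
contact_force: [-5.8, -3.6, 20.9]
gripper_width: 0.708
grasp_force: 46.0
```

Request:
jog_arm(
  motion=[
    [0, 0, 0, 0, 0, -1, 50],
    [0, 0, 0, 0, 0, -1, 60],
    [0, 0, 0, 0, 0, -1, 72],
    [0, 0, 0, 0, 0, -1, 85],
    [0, 0, 0, 0, 0, -1, 85],
    [0, 0, 0, 0, 0, -40, 85],
    [0, 0, 0, 0, 0, -95, 85],
    [0, 0, 0, 0, 0, -105, 85],
    [0, 0, 0, 0, 0, -105, 85],
  ],
)

```text
t: 22.08
eef_pos: [0.4386, 0.2677, 0.1462]
tool_rot: [0.0, -0.094, 0.996, 0.0]
contact_force: [0.2, 0.4, 0.2]
gripper_width: 0.989
grasp_force: 0.0
```

```bash
python3 - <<'E'
from fit import *
np.set_printoptions(precision=4,suppress=True)
w=cam('wrist');T=pose();print(T[:3,3])
print('lid_sq',[fit(w,rect(.062,.062,.076),(.439,.2665,.185),1,s) for s in(.002,.004)])
print('box',fit(w,M['clip_box'],(.615,.229,-.07),1,.003))
print(jog(down(.60,.229,.19,np.radians(86))))
E
```

```text
[0.4379 0.2672 0.1451]
lid_sq [array([  0.4389,   0.267 ,  10.7818, -14.4962]), array([  0.4389,   0.267 ,  10.7818, -14.4962])]
box [  0.6232   0.2288   1.5891 -11.1451]
(array([-0.0005, -0.0009,  0.2581]), array([-152.0505,  -67.9163,  -44.9941]))
```

Request:
jog_arm(
  motion=[
    [0, 0, 0.13, -55, -25, -45, 85],
    [0, 0, 0.258, -110, -50, -45, 85],
    [0, 0, 0.258, -152, -68, -45, 85],
    [0, 0, 0.258, -152, -68, -45, 85],
    [0, 0, 0.258, -152, -68, -45, 85],
  ],
)

```text
t: 22.75
eef_pos: [0.5991, 0.2289, 0.1885]
tool_rot: [-0.002, 0.035, 0.999, -0.001]
contact_force: [0.0, -0.0, 0.1]
gripper_width: 0.995
grasp_force: 0.0
```

```bash
python3 - <<'E'
from fit import *
np.set_printoptions(precision=4,suppress=True)
w=cam('wrist');T=pose();o=T[:3,3];print(o);np.savez('wb.npz',p=w['pixels'],T=w['T'],K=w['camera_matrix'])
for s in(.002,.004): print('box',fit(w,M['clip_box'],(.615,.228,-.07),1,s),fit(w,rect(.1,.05,.055),(.615,.228,-.07),1,s),fit(w,rect(.106,.056,.055),(.615,.228,-.07),1,s))
for d in bot.tip_of('clip_box',w): print(d,at_z(w,d['xy'],0))
f=fit(w,M['clip_box'],(.615,.228,-.07),1,.003)
def mv(X,x,y,a):
    a=np.radians(a);X=X.copy();X[:,:2]=X[:,:2]@np.array([[np.cos(a),np.sin(a)],[-np.sin(a),np.cos(a)]])+[x,y];return X
overlay(w,[(mv(M['clip_box'],*f[:3]),(0,255,0))],'c11.png',at=[.615,.228,.05])
print(jog(down(.647,-.208,.13,np.radians(79.2))))
E
```

```text
[0.5987 0.2295 0.1891]
box [  0.6148   0.2285  -4.5505 -16.744 ] [  0.6147   0.2283  -4.8834 -19.3295] [  0.6151   0.231   -4.0637 -16.7967]
box [  0.6148   0.2286  -4.546  -16.7489] [  0.6147   0.2282  -4.8247 -19.3351] [  0.6151   0.231   -4.0093 -16.7971]
{'xy': [285.3, 189.3], 'score': 0.77} [0.6138 0.2311 0.    ]
crop origin 183 128
(array([-0.0008, -0.0025,  0.1203]), array([ -78.1663, -433.4875,   59.6758]))
```

View pics/c11.png

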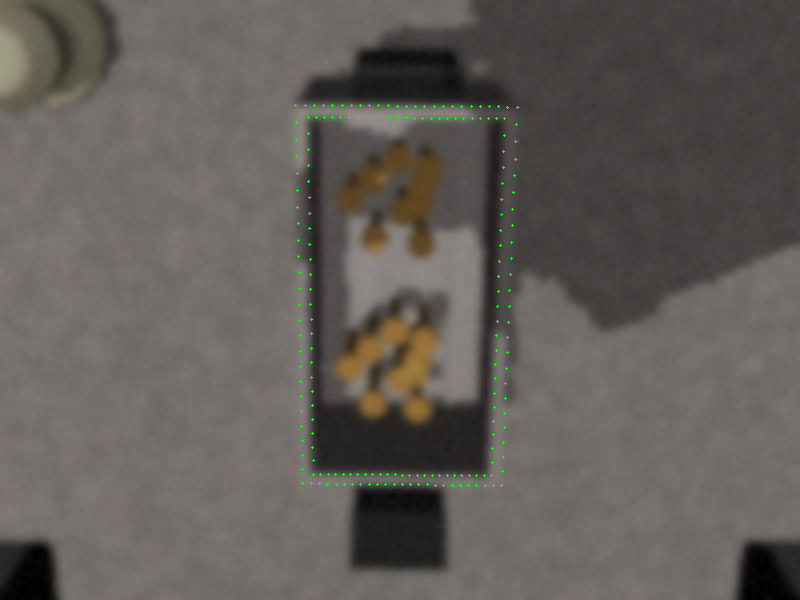

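The box fit matches the picture: inner edges at crop columns 310–495, clips at (410,70) and (400,525). Now back for the oblong lid.

Request:
jog_arm(
  motion=[
    [0, 0, 0.12, -10, -55, 0, 85],
    [0, 0, 0.12, -20, -110, 0, 85],
    [0, 0, 0.12, -30, -165, 0, 85],
    [0, 0, 0.12, -40, -220, 0, 85],
    [0, 0, 0.12, -50, -275, 0, 85],
    [0, 0, 0.12, -60, -330, 10, 85],
    [0, 0, 0.12, -69, -382, 30, 85],
    [0, 0, 0.12, -78, -433, 60, 85],
    [0, 0, 0.12, -78, -433, 60, 85],
    [0, 0, 0.12, -78, -433, 60, 85],
  ],
)

```text
t: 24.1
eef_pos: [0.6479, -0.2066, 0.1307]
tool_rot: [-0.0, 0.094, 0.996, 0.001]
contact_force: [1.4, 0.0, 0.6]
gripper_width: 0.995
grasp_force: 0.0
```

```bash
python3 - <<'E'
from fit import *
np.set_printoptions(precision=4,suppress=True)
w=cam('wrist');T=pose();o=T[:3,3];print(o)
for s in(.002,.004):
  f=fit(w,rect(.118,.066,.014),(.647,-.208,-.19),1,s); g=fit(w,rect(.08,.066,.022),(.647,-.208,-.19),1,s); print(f,g)
print(jog(down(f[0],f[1],-.008,np.radians(90+f[2]))))
E
```

```text
[ 0.6485 -0.2058  0.1312]
[  0.6477  -0.2078 -10.7438 -14.2863] [  0.6482  -0.2078 -10.8593 -12.5461]
[  0.6477  -0.2078 -10.7548 -14.2882] [  0.6481  -0.2078 -10.8626 -12.5419]
(array([0.0016, 0.0001, 0.0004]), array([  0.3814,  -2.3406, 139.1511]))
```

Request:
jog_arm(
  motion=[
    [0, 0, 0, 0, -1.5, 60, 85],
    [0, 0, 0, 0, -1.5, 105, 85],
    [0, 0, 0, 0, -1.5, 125, 85],
    [0, 0, 0, 0, -1.5, 134, 85],
    [0, 0, 0, 0, -1.5, 138, 85],
    [0, 0, 0, 0, -1.5, 138, 85],
  ],
)

```text
t: 24.9
eef_pos: [0.6488, -0.2099, -0.0058]
tool_rot: [0.001, 0.095, 0.996, -0.0]
contact_force: [-0.2, 0.5, -0.1]
gripper_width: 0.996
grasp_force: 0.0
```

Request:
jog_arm(
  motion=[
    [0, 0, 0, 0, 0, 0, 55],
    [0, 0, 0, 0, 0, 0, 55],
    [0, 0, 0, 0, 0, 0, 55],
    [0, 0, 0, 0, 0, 0, 55],
  ],
  grip_force=30,
)

```text
t: 25.4
eef_pos: [0.6484, -0.2098, -0.0062]
tool_rot: [0.001, 0.095, 0.995, 0.0]
contact_force: [-1.2, 0.5, 5.5]
gripper_width: 0.643
grasp_force: 3.0
```

The fingers closed above the lid, so the tips stand about 28 mm behind the TCP at this opening. I open and go 15 mm deeper.

Request:
jog_arm(
  motion=[
    [0, 0, 0, 0, 0, -2, 85],
    [0, 0, 0, 0, 0, -2, 85],
    [0, 0, 0, 0, 0, -2, 85],
    [0, 0, 0, 0, 0, 6, 85],
    [0, 0, 0, 0, 0, 12, 85],
    [0, 0, 0, 0, 0, 14, 85],
    [0, 0, 0, 0, 0, 14, 85],
  ],
)

```text
t: 26.28
eef_pos: [0.6476, -0.2097, -0.0215]
tool_rot: [-0.0, 0.095, 0.995, 0.0]
contact_force: [-0.1, -0.1, 0.0]
gripper_width: 0.997
grasp_force: 0.0
```

Request:
jog_arm(
  motion=[
    [0, 0, 0, 0, 0, 0, 60],
    [0, 0, 0, 0, 0, 0, 60],
    [0, 0, 0, 0, 0, 0, 60],
    [0, 0, 0, 0, 0, 0, 60],
  ],
  grip_force=30,
)

```text
t: 26.78
eef_pos: [0.6482, -0.2098, -0.0206]
tool_rot: [0.0, 0.095, 0.995, 0.0]
contact_force: [-0.9, 0.5, 3.5]
gripper_width: 0.759
grasp_force: 34.5
```

Request:
jog_arm(
  motion=[
    [0, 0, 0, 0, 0, 0, 60],
    [0, 0, 0, 0, 0, -8, 60],
    [0, 0, 0, 0, 0, -50, 60],
    [0, 0, 0, 0, 0, -110, 60],
    [0, 0, 0, 0, 0, -150, 60],
    [0, 0, -0.108, 13, 48, -150, 60],
    [0, 0, -0.108, 27, 100, -150, 60],
    [0, 0, -0.108, 41, 152, -150, 60],
    [0, 0, -0.108, 55, 204, -150, 60],
    [0, 0, -0.108, 70, 256, -150, 60],
  ],
  grip_force=80,
)

```text
t: 28.02
eef_pos: [0.6267, 0.0564, 0.1288]
tool_rot: [-0.0, 0.041, 0.999, -0.0]
contact_force: [0.9, -0.0, -1.2]
gripper_width: 0.747
grasp_force: 88.3
```

Request:
jog_arm(
  motion=[
    [0, 0, 0, 21, 55, 0, 60],
    [0, 0, 0, 41, 107, 0, 60],
    [0, 0, 0, 63, 163, 0, 60],
    [0, 0, 0, 63, 163, 0, 60],
    [0, 0, 0, 63, 163, 0, 60],
  ],
)

```text
t: 28.65
eef_pos: [0.5777, 0.2219, 0.1288]
tool_rot: [-0.0, 0.041, 0.999, -0.001]
contact_force: [1.1, -0.2, -1.7]
gripper_width: 0.746
grasp_force: 88.3
```

```bash
python3 - <<'E'
from fit import *
np.set_printoptions(precision=4,suppress=True)
w=cam('wrist');T=pose();o=T[:3,3];ob=bot.get_obs();print(o,np.degrees(np.arctan2(T[1,1],T[0,1])),ob['gripper_width'],ob['contact_force'])
for dz in(.018,.0206,.023): print('lid',dz,fit(w,np.r_[rect(.118,.066,o[2]+dz+.014),rect(.08,.066,o[2]+dz+.022)],(o[0],o[1],-.08),1,.002),fit(w,np.r_[rect(.118,.066,o[2]+dz+.014)],(o[0],o[1],-.08),1,.002))
save(w,'wl.png')
print(jog(down(.6147,.2281,.13,np.radians(85.4))))
E
```

```text
[0.5782 0.2208 0.1288] 85.2136495364789 0.7476381482353601 [ 0.234   0.2319 -2.0469]
lid 0.018 [  0.5771   0.2215  -4.6849 -14.0632] [  0.5769   0.2195  -4.7373 -14.5352]
lid 0.0206 [  0.5747   0.2218  -4.3631 -12.658 ] [  0.575    0.2219  -3.9862 -12.8596]
lid 0.023 [  0.5737   0.2229  -4.9602 -11.2223] [  0.5731   0.222   -1.0558 -11.7414]
(array([-0.0012,  0.0001, -0.0033]), array([-35.8103,  10.3564,  -1.1601]))
```

Request:
jog_arm(
  motion=[
    [0, 0, 0, -37, 10, 0, 60],
    [0, 0, 0, -37, 10, 30, 60],
    [0, 0, 0, -37, 10, 55, 60],
    [0, 0, 0, -37, 10, 68, 60],
    [0, 0, 0, -37, 10, 74, 60],
    [0, 0, 0, -37, 10, 76, 60],
    [0, 0, 0, -37, 10, 76, 60],
  ],
  grip_force=60,
)

```text
t: 29.58
eef_pos: [0.6161, 0.2296, 0.0536]
tool_rot: [0.001, 0.041, 0.999, 0.0]
contact_force: [0.5, 0.1, -1.1]
gripper_width: 0.748
grasp_force: 88.3
```

```bash
python3 - <<'E'
from h import *
o=bot.get_obs();print(o['eef_pos'],o['contact_force'],o['torque'])
E
```

```text
[0.61608418 0.22957509 0.0536354 ] [ 0.53212127  0.12869383 -1.12753753] [-0.03101968 -0.01310439  0.01789308]
```

Request:
jog_arm(
  motion=[
    [0, 0, 0, 0, -1, 2, 60],
    [0, 0, 0, 0, -1, 4, 60],
    [0, 0, 0, 0, -1, 6, 60],
    [0, 0, 0, 0, -1, 8, 60],
    [0, 0, 0, 0, -1, 8, 60],
  ],
)

```text
t: 30.2
eef_pos: [0.6158, 0.2286, 0.0451]
tool_rot: [0.0, 0.041, 0.999, 0.0]
contact_force: [-0.0, 0.8, 0.3]
gripper_width: 0.748
grasp_force: 88.7
```

```bash
python3 - <<'E'
from h import *
o=bot.get_obs();print(o['eef_pos'],o['contact_force'],o['torque'])
E
```

```text
[0.615816   0.22860665 0.04511572] [-0.0367917   0.83360221  0.33176902] [0.00413284 0.02221434 0.0424758 ]
```

Request:
jog_arm(
  motion=[
    [0, 0, 0, 0, 0, 1, 60],
    [0, 0, 0, 0, 0, 2, 60],
    [0, 0, 0, 0, 0, 3, 60],
    [0, 0, 0, 0, 0, 3, 60],
  ],
)

```text
t: 30.7
eef_pos: [0.616, 0.2287, 0.0423]
tool_rot: [0.0, 0.041, 0.999, 0.0]
contact_force: [0.9, -0.5, 4.6]
gripper_width: 0.747
grasp_force: 89.0
```

```bash
python3 - <<'E'
from h import *
o=bot.get_obs();print(o['eef_pos'],o['contact_force'],o['torque'])
E
```

```text
[0.61595147 0.22869721 0.04233645] [ 0.88189083 -0.54473578  4.63475769] [ 0.02819991 -0.01199943 -0.01085978]
```

Request:
jog_arm(
  motion=[
    [0, 0, 0, 0, 0, 2, 60],
    [0, 0, 0, 0, 0, 4, 60],
    [0, 0, 0, 0, 0, 6, 60],
    [0, 0, 0, 0, 0, 8, 60],
    [0, 0, 0, 0, 0, 8, 60],
  ],
)

```text
t: 31.32
eef_pos: [0.6151, 0.2284, 0.0332]
tool_rot: [-0.0, 0.041, 0.999, -0.0]
contact_force: [0.8, 1.0, -0.9]
gripper_width: 0.749
grasp_force: 88.5
```

```bash
python3 - <<'E'
from h import *
o=bot.get_obs();print(o['eef_pos'],o['contact_force'],o['torque'])
E
```

```text
[0.61506421 0.22842566 0.03323302] [ 0.84964023  0.96476536 -0.90646384] [ 0.1178699  -0.18847027 -0.05713702]
```

Request:
jog_arm(
  motion=[
    [0, 0, 0, 0, 0, 1, 60],
    [0, 0, 0, 0, 0, 2, 60],
    [0, 0, 0, 0, 0, 3, 60],
    [0, 0, 0, 0, 0, 3, 60],
  ],
)

```text
t: 31.82
eef_pos: [0.6154, 0.2283, 0.0308]
tool_rot: [-0.0, 0.041, 0.999, -0.0]
contact_force: [0.3, 0.1, 0.5]
gripper_width: 0.745
grasp_force: 88.5
```

```bash
python3 - <<'E'
from h import *
o=bot.get_obs();print(o['eef_pos'],o['contact_force'],o['torque'])
E
```

```text
[0.61538051 0.22834471 0.030758  ] [0.25625378 0.12739052 0.51923145] [-0.00746064 -0.14194054 -0.00429671]
```

Request:
jog_arm(
  motion=[
    [0, 0, 0, 0, 0, 1, 60],
    [0, 0, 0, 0, 0, 2, 60],
    [0, 0, 0, 0, 0, 2.5, 60],
    [0, 0, 0, 0, 0, 2.5, 60],
  ],
)

```text
t: 32.33
eef_pos: [0.6153, 0.2284, 0.0289]
tool_rot: [-0.0, 0.041, 0.999, 0.0]
contact_force: [-1.6, -0.3, 5.4]
gripper_width: 0.748
grasp_force: 89.0
```

```bash
python3 - <<'E'
from h import *
o=bot.get_obs();print(o['eef_pos'],o['contact_force'],o['torque'])
E
```

```text
[0.61527294 0.22840508 0.02885311] [-1.62837396 -0.31214827  5.43843769] [-0.04903418  0.31851205  0.04108474]
```

Request:
jog_arm(
  motion=[
    [0, 0, 0, 0, 0, 0.7, 60],
    [0, 0, 0, 0, 0, 0.7, 60],
  ],
)

```text
t: 32.58
eef_pos: [0.6153, 0.2285, 0.0288]
tool_rot: [-0.0, 0.041, 0.999, 0.0]
contact_force: [-3.6, -0.7, 11.1]
gripper_width: 0.747
grasp_force: 89.6
```

```bash
python3 - <<'E'
from h import *
o=bot.get_obs();print(o['eef_pos'],o['contact_force'],o['torque'])
E
```

```text
[0.61529971 0.22845425 0.02883743] [-3.59415891 -0.66518474 11.13489766] [-0.22930806  0.7656178   0.08371346]
```

Request:
jog_arm(
  motion=[
    [0, 0, 0, 0, 0, -0.7, 60],
    [0, 0, 0, 0, 0, -0.7, 72],
    [0, 0, 0, 0, 0, -0.7, 85],
    [0, 0, 0, 0, 0, -0.7, 85],
    [0, 0, 0, 0, 0, -20, 85],
    [0, 0, 0, 0, 0, -70, 85],
    [0, 0, 0, 0, 0, -130, 85],
    [0, 0, 0, 15, 0, -150, 85],
    [0, 0, 0, 15, 0, -150, 85],
  ],
)

```text
t: 33.7
eef_pos: [0.6014, 0.2305, 0.181]
tool_rot: [0.002, 0.041, 0.999, 0.002]
contact_force: [-0.0, -0.7, -0.1]
gripper_width: 0.993
grasp_force: 0.0
```

```bash
python3 - <<'E'
from fit import *
np.set_printoptions(precision=4,suppress=True)
w=cam('wrist');T=pose();o=T[:3,3];print(o,bot.get_obs()['contact_force']);np.savez('wf.npz',p=w['pixels'],T=w['T'],K=w['camera_matrix'])
# middle plate at z .071 +steps, per end
for h in(.063,.067,.071,.075,.079): print(h,fit(w,rect(.08,.066,h),(.615,.228,-.08),1,.003))
for h in(.059,.063,.067,.071): print('lip',h,fit(w,rect(.118,.066,h),(.615,.228,-.08),1,.003))
# long side width in px along the lid axis -> tilt: edge distance at various x
g=cv2.cvtColor(w['pixels'],cv2.COLOR_RGB2HSV); m=(cv2.inRange(g,(12,70,60),(35,255,255)))
a=np.radians(-4.7);c,s=np.cos(a),np.sin(a)
for lx in(-.057,-.045,-.035,-.015,.015,.035,.045,.05,.057):
    z=.063 if abs(lx)>.04 else .071
    ly=np.linspace(-.045,.045,181);X=np.c_[.615+c*lx-s*ly,.2283+s*lx+c*ly,0*ly+z];u=proj(w,X).astype('float32')
    v=cv2.remap(m,u[:,0],u[:,1],1).ravel()>127; k=ly[v]; print(lx,(k.min(),k.max(),v.sum()) if v.any() else None)
E
```

```text
[0.6008 0.23   0.1791] [-0.7358  0.1379 -0.4514]
0.063 [  0.6162   0.2277  -4.7064 -12.5674]
0.067 [  0.6154   0.2277  -4.7158 -12.5407]
0.071 [  0.6146   0.2278  -4.7233 -12.1385]
0.075 [  0.6138   0.2279  -4.7299 -11.6279]
0.079 [  0.6228   0.2284  -3.306  -11.1461]
lip 0.059 [  0.6153   0.2279  -4.8915 -13.7355]
lip 0.063 [  0.6133   0.2279  -4.7703 -13.4985]
lip 0.067 [  0.6111   0.2282  -4.8017 -12.6827]
lip 0.071 [  0.6089   0.2283  -4.7086 -12.4111]
-0.057 (np.float64(-0.0325), np.float64(0.0325), np.int64(82))
-0.045 (np.float64(-0.033), np.float64(0.0325), np.int64(132))
-0.035 (np.float64(-0.033), np.float64(0.0325), np.int64(132))
-0.015 (np.float64(-0.0335), np.float64(0.0325), np.int64(133))
0.015 (np.float64(-0.0325), np.float64(0.0325), np.int64(131))
0.035 (np.float64(-0.0335), np.float64(0.032), np.int64(132))
0.045 (np.float64(-0.0335), np.float64(0.032), np.int64(132))
0.05 (np.float64(-0.0325), np.float64(0.0325), np.int64(131))
0.057 (np.float64(-0.032), np.float64(0.0315), np.int64(79))
```

```bash
python3 - <<'E'
from fit import *
np.set_printoptions(precision=4,suppress=True)
t=cam('top');save(t,'topf.png')
for n in('figure_a','pot_round','pot_small','lid_small','lid_round','lid_square','lid_oblong'): print(n,[(np.round(d['xy']),round(d['score'],2)) for d in bot.tip_of(n,t)[:4]])
print('pred',proj(t,[[.4335,-.263,.074],[.492,.011,.054],[.439,.267,.054],[.615,.228,.049]]))
print('round lid',fit(t,circ(.03,.076),(.491,.011,0),0,.003),'sq',fit(t,rect(.062,.062,.076),(.439,.266,.185),1,.003),'small',fit(t,circ(.022,.096),(.433,-.262,0),0,.003))
print(bot.get_obs()['t'])
E
```

```text
figure_a [(array([334., 211.]), 0.74), (array([213., 213.]), 0.5)]
pot_round []
pot_small [(array([394., 263.]), 0.55)]
lid_small [(array([404., 265.]), 0.79), (array([402., 220.]), 0.78), (array([326., 172.]), 0.53)]
lid_round [(array([311., 128.]), 0.92), (array([267., 238.]), 0.58)]
lid_square [(array([147., 269.]), 0.63)]
lid_oblong [(array([164., 181.]), 0.57)]
pred [[403.4092 263.77  ]
 [269.5739 237.6635]
 [146.7829 265.1858]
 [166.4339 181.3427]]
round lid [  0.4896   0.0111   0.     -15.8187] sq [  0.4382   0.2674  10.5065 -15.7227] small [  0.4337  -0.2635   0.     -17.5504]
34.15
```

```bash
python3 -c "
from station import bot
print(bot.hand_in())"
```

```text
the job is handed in; nothing more can be done
None
```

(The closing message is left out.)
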